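# Unclip a door handle and show its back to the inspection camera

### The job

The door handle in the assembly nest is held down by two clips on square-headed spindles: take the T-handled key from its stand, turn both clips a quarter turn counter-clockwise (seen from above) with it, not with the gripper, so that they swing off the handle's round rose, and put the key back in its hole in the stand. Then lift the handle out by its lever and present it to the tilted inspection camera without touching the camera: the back of the rose centred on the lens and square to it, 100 mm in front of it, with the lever level and pointing left as seen from the robot. Finish while still holding it there in the air, motionless, and leave the other things on the bench as they are.

Things in the scene. Friction and masses are not known exactly. Their poses are not given: they have to be found in the camera images.
- nest: Fixed assembly nest: steel plate 190 x 130 x 12 mm, a low aluminium ring (pocket 57 mm wide, floor 17 mm, rim 22 mm above the bench) and, at x = 100 mm, a fork that carries the lever (cheeks 24 mm apart, tops 77 mm above the bench): lift the handle straight up. Origin under the pocket's axis at bench height; x towards the fork, y to the left clip, z up.
- handle: Door handle to show, steel, 0.28 to 0.44 kg, loose in the nest. Round rose 54 mm wide, 8 thick; 19 mm round neck from its centre; 19 mm round lever at a right angle to it. Origin: centre of the rose's flat back (underside in the nest); z along the neck, x along the lever, whose centre line is at z = 58 mm, straight from x = 12 to 130. It balances at x = 15 to 20: grip hard near the neck (x = 27).
- lever_tip (a point): Free end of that handle's lever, on its centre line: x = 130, z = 58 mm of the handle.
- left_clip (a joint): Turn of the left clip (42 mm from the pocket's axis, on the nest's +y side), rad, counter-clockwise from above positive. 0: tongue points at the pocket's axis, over the rose's edge. Starts between 0 and 0.25; the tongue is off the rose from 1.0 on and must pass 1.1; stop at 1.9. Stays where it is left; takes about 0.06 Nm.
- right_clip (a joint): The same for the right clip (42 mm from the pocket's axis, on the nest's -y side), also counter-clockwise from above positive.
- left_head: Turning top of the left clip, steel: disc 25 mm wide with a tongue 12 wide reaching 20 mm from the axis, both 5 mm thick; on it a square head 14 x 14 mm, faces square to its x and y. Origin on the axis at the disc's underside, 27 mm above the bench; disc top z = 5, full square z = 5 to 14, then tapering to 7 x 7 at z = 19 mm. The tongue points along -y.
- right_head: Turning top of the right clip: the same, but its tongue points along +y.
- key: T-handled key, loose, 0.18 kg, 111 mm tall, upright in its stand. Square socket at the bottom: 23 mm outside, 17 inside, 22 deep, faces square to its x and y (14 degrees of play each way on a head). 11 mm shank; flat-sided black grip 64 mm long (x), 18 thick (y), from z = 75 to 111 mm. Origin: centre of the bottom end, z up. Fully on a clip its bottom is 32 mm above the bench.
- stand: Fixed aluminium tool stand 160 x 70 x 45 mm; origin under its centre at bench height, x along its length. The key's square hole is at x = -45 mm; a drift punch stands in a round hole at x = +45 mm.
- stand_hole0 (a point): Centre of the mouth of the key's hole, on the stand's top 45 mm above the bench. The hole is 30 x 30 mm, its sides square to the stand, 35 mm deep: the key's bottom rests 10 mm above the bench.
- camera: Head of the inspection camera: black ring light 72 mm wide with the lens in its middle, over a grey box, fixed in a yoke on a plate 100 x 100 mm. Origin: centre of the lens front, 96 mm above the bench. z: direction of view, up and leaning 25 degrees towards the robot's side; y: level, to the robot's left. Shown rightly, the handle's origin is at z = 100 mm, its z along this z, its x along this y.
- rose_a: Bystander: pressed rose cup, zinc-plated, 54 mm wide, 11 mm high, loose by the nest; leave it alone.
- rose_b: Bystander: another such cup, loose by the camera; leave it alone.
- spare_handle: Bystander: a second handle just like the first, standing on its rose on the bare bench at the back; leave it alone.
- washers: Bystander: loose stack of steel washers 34 mm wide, 16 mm high, in front; leave it alone.
- block: Bystander: loose dark steel block 50 x 100 x 30 mm at the back; leave it alone.
- drift: Bystander: steel drift punch 12 mm thick, upright in the stand's round hole, its top 110 mm above the bench and 90 mm from the key's axis; leave it alone.
Mind the look-alikes: they are no part of the job. Leave any green look-alike of the nest alone.

How it is judged:
On the way, in this order (a step that is already met when the one before it is completed fails the run):
1. both clips turned off the rose, handle still in the nest (value of joint each of left_clip, right_clip above 1.1 rad and z of handle in the frame of nest below 0.03 m), for 0.2 s.
2. key back in its hole in the stand and let go (horizontal distance between key and stand_hole0 below 0.008 m and z of key in the frame of stand between 0.004 and 0.02 m and angle between key's own z axis and vertical below 0.2 rad and contact force between the fingers and key below 0.1 N), for 0.2 s.
3. handle lifted clear of the nest by the gripper (z of handle in the frame of nest above 0.06 m and contact force between the fingers and handle above 2 N), for 0.1 s.
At the end, for the whole second after the job is handed in: Handle held still in the air by the gripper alone: back of the rose within 12 mm of the lens axis each way, 88 to 112 mm from the lens, square to it within 9 degrees, lever pointing left along camera y within 11 degrees; both clips at 1.1 rad or more; key let go upright in its hole (all of step 2 and x of handle in the frame of camera between -0.012 and 0.012 m and y of handle in the frame of camera between -0.012 and 0.012 m and z of handle in the frame of camera between 0.088 and 0.112 m and angle between the z axis of handle and the z axis of camera, either way round below 0.16 rad and angle between the x axis of handle and the y axis of camera, either way round below 0.2 rad and y of lever_tip in the frame of camera above 0.08 m and z of lever_tip in the frame of camera above 0.12 m and contact force between the fingers and handle above 2 N and contact force between handle and nest below 0.1 N and contact force between handle and stand below 0.1 N and contact force between handle and camera below 0.1 N and contact force between handle and key below 0.1 N and height (world z) of handle above 0.13 m and value of joint each of left_clip, right_clip above 1.1 rad and linear speed of handle below 0.02 m/s and angular speed of handle below 0.15 rad/s); the arm keeps its last pose, push and grip.
It fails at once if a clip is turned or pushed by the gripper instead of the key (contact force between the fingers and left_head above 1.5 N or contact force between the fingers and right_head above 1.5 N).
It fails at once if the handle touches the camera (contact force between handle and camera above 0.5 N).
It fails at once if a bystander is displaced by more than 20 mm (distance of any of rose_a, rose_b, spare_handle, washers, block, drift from where it was at the start of the episode above 0.02 m).
It also fails if it takes over 72 s, if anything falls off the work surface, if the arm or the gripper's body presses on something with over 40 N, if the wrist force passes 120 N, or if a joint passes its speed limit or range.

### The arm

A 6-joint arm with a two-finger parallel gripper is mounted at the origin on the work surface. World frame = base frame: x ahead of the robot, y to its left, z up, the work surface at z = 0. Lengths are in m, angles in rad, forces in N, time in s.
With the tool pointing down it reaches from about 0.3 to 0.825 m from the base axis. Payload 5.4 kg.
Tool frame: the origin (TCP) lies at the very end of the fingers, on their centre line; the grasp point (between the pads) lies 19 mm behind it; z points along the fingers, y is the line along which they close (so a half turn about z gives the same grasp; the last joint's range is limited). The gripper opens to 92 mm and grips with 3 to 60 N. Pads are 20 mm wide; open, the fingers measure 128 mm over their backs; the gripper's body (75 mm by 189 mm) begins 69 mm behind the grasp point.
Start: joints at [0.965, 0.158, 1.597, -0, 1.386, -0.21], TCP at [0.222, 0.531, 0.215] pointing down, gripper open.
Joint ranges: [-2.91, 2.91], [-0.94, 2.29], [0.18, 2.7], [-1.29, 4.43], [0.17, 2.64], [-3, 3]. Speed limits (rad/s): [2.57, 2.57, 3.14, 3.14, 3.14, 3.14].

### API

Orientations are given as a rotation vector (axis times angle).
In Python, from workcell import bot gives the robot as it stands. Calls block until the motion is done:
- bot.goto(position, orientation): joint-space move of the TCP to a pose.
- bot.line_to(position, rot=None, max_speed=0.15): straight line of the TCP; rot=None keeps the orientation; max_speed is the mean speed in m/s.
- bot.set_joints(angles): joint-space move.
- bot.set_gripper(opening, newtons=None): opening from 0.0 (shut) to 1.0 (fully open); newtons is the grip in N (None keeps the last); returns when the fingers have stopped.
- bot.hold(seconds).
- bot.inverse_kinematics(position, orientation): joint angles nearest the present ones, or None.
- bot.read_camera(name): name is "side" or "top" or "wrist"; returns a dict with "pixels" (420x560x3 uint8, blue, green, red), "fx", "fy", "cx", "cy" (pixels), "R" (3x3) and "t" (3): a world point X has camera coordinates R X + t. Camera axes: x right, y down, z forward; pixel columns grow to the right and rows downward; lengths in m; the calibration is good to about 2 mm. A picture is of the moment at which its call begins. There is no depth.
A pose or a line that the arm cannot do raises bot.MotionError and nothing moves.
- bot.job_done(): hands the job in; it is judged then, once.
Readings, each from a call of its own:
- bot.current_clock(): time.
- bot.current_joints(): joint angles.
- bot.current_joint_vel(): joint speeds.
- bot.current_effort(): joint torques, N m.
- bot.current_ee_pos(): TCP position.
- bot.current_tool_rot(): TCP orientation.
- bot.current_contact_force(): force on the tool from outside, world axes, zero at the start.
- bot.current_ft_torque(): the same for the moment, N m.
- bot.current_opening(): opening from 0.0 (shut) to 1.0 (fully open).
- bot.current_grip_force(): force on a finger pad.
Only numpy, scipy, OpenCV 4.12 (cv2) and the standard library are available. Lean on these libraries where they do the work, as an engineer would, in place of code of your own. Each camera call takes 0.05 s, during which the arm holds its last target. There are 200 camera calls.

## Working session

There is one attempt and no reset: what is moved stays moved. The work goes in short steps, each a Python script; the robot and the scene stay as the last script left them, time stands still between calls to the robot, and variables do not carry over. Pictures are saved under pics/ and viewed, at most 10 in all, crops included, and the job is handed in when it is done.

```bash
ls; mkdir -p pics; python3 - <<'E'
from workcell import bot
import cv2,numpy as np,pickle
for n in ("top","side","wrist"):
    d=bot.read_camera(n); cv2.imwrite(f"pics/{n}0.png",d["pixels"]); pickle.dump(d,open(f"{n}0.pkl","wb"))
    print(n,d["fx"],d["cx"],d["cy"],(-d["R"].T@d["t"]).round(3),d["R"].round(3).tolist())
print(bot.current_clock(),bot.current_tool_rot())
E
```

```text
pics
top 512.7177250632873 285.4557624910627 210.03169354762338 [ 0.24  -0.011  1.399] [[0.002, -1.0, -0.0], [-0.984, -0.002, -0.177], [0.177, 0.001, -0.984]]
side 456.6641830104954 279.4351463150886 209.71765164664453 [0.367 0.7   0.851] [[-0.981, -0.195, 0.019], [-0.157, 0.724, -0.672], [0.118, -0.662, -0.74]]
wrist 318.1873106949469 285.2023796733057 207.45282900651046 [0.145 0.562 0.384] [[0.386, 0.923, -0.001], [0.883, -0.369, 0.292], [0.269, -0.113, -0.956]]
0.15 [-6.17535814e-01 -3.07971118e+00  2.16504853e-03]
```

View pics/top0.png

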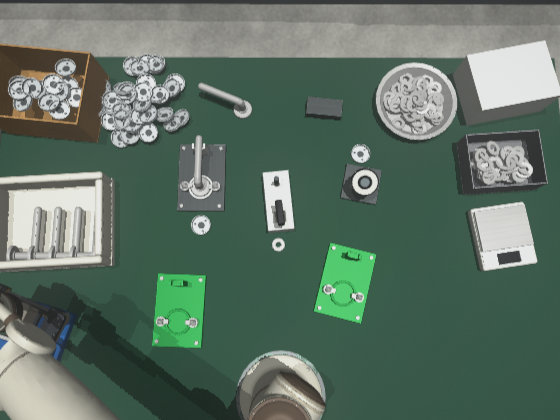

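View pics/side0.png

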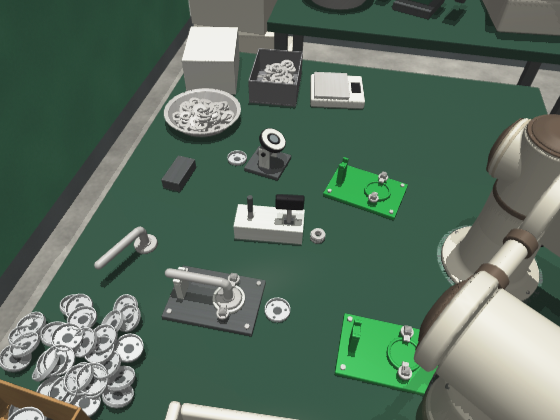

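```bash
cat > h.py <<'E'
from workcell import bot
import cv2, numpy as np
from scipy.spatial.transform import Rotation as Ro
def px2w(d,px,z):
    px=np.atleast_2d(np.array(px,float)); K=np.c_[(px-[d["cx"],d["cy"]])/[d["fx"],d["fy"]],np.ones(len(px))]
    r=K@d["R"]; c=-d["R"].T@d["t"]
    return c+r*((z-c[2])/r[:,2])[:,None]
def proj(d,X):
    p=np.atleast_2d(X)@d["R"].T+d["t"]; return p[:,:2]/p[:,2:]*[d["fx"],d["fy"]]+[d["cx"],d["cy"]]
def down(psi):   # tool pointing down, tool x at heading psi
    c,s=np.cos(psi),np.sin(psi); return Ro.from_matrix([[c,s,0],[s,-c,0],[0,0,-1]]).as_rotvec()
E
python3 - <<'E'
from h import *
import pickle
d=pickle.load(open("top0.pkl","rb"))
print("nest",px2w(d,[[180,144],[226,145],[225,211],[177,210]],.012).round(3).tolist())
print("stand",px2w(d,[[264,172],[289,170],[294,229],[268,231]],.045).round(3).tolist())
print("cam plate",px2w(d,[[347,165],[381,168],[377,203],[341,198]],.005).round(3).tolist(),"lens",px2w(d,[[367,182]],.096))
for i,(x,y,psi) in enumerate([(.46,.14,np.pi),(.46,-.12,np.pi)]):
    bot.goto([x,y,.27],down(psi)); bot.hold(.3)
    d=bot.read_camera("wrist"); pickle.dump(d,open(f"w{i}.pkl","wb")); cv2.imwrite(f"pics/w{i}.png",cv2.resize(d["pixels"],(800,600),interpolation=cv2.INTER_CUBIC))
    print((-d["R"].T@d["t"]).round(3),bot.current_joints(),bot.current_clock())
E
```

```text
nest [[0.677, 0.287, 0.012], [0.674, 0.157, 0.012], [0.486, 0.156, 0.012], [0.488, 0.287, 0.012]]
stand [[0.588, 0.048, 0.045], [0.594, -0.02, 0.045], [0.432, -0.033, 0.045], [0.426, 0.036, 0.045]]
cam plate [[0.619, -0.183, 0.005], [0.61, -0.278, 0.005], [0.51, -0.264, 0.005], [0.524, -0.165, 0.005]] lens [[ 0.54854075 -0.22303472  0.096     ]]
[0.376 0.14  0.44 ] [ 4.41084251e-02 -1.24733460e-01  1.77482389e+00  3.49319041e-05
  1.49161446e+00 -1.52729409e+00] 2.1833
[ 0.377 -0.12   0.441] [-5.08805080e-01 -1.40010688e-01  1.78843586e+00  5.49789268e-05
  1.49313068e+00 -2.08079456e+00] 3.55
```

View pics/w0.png

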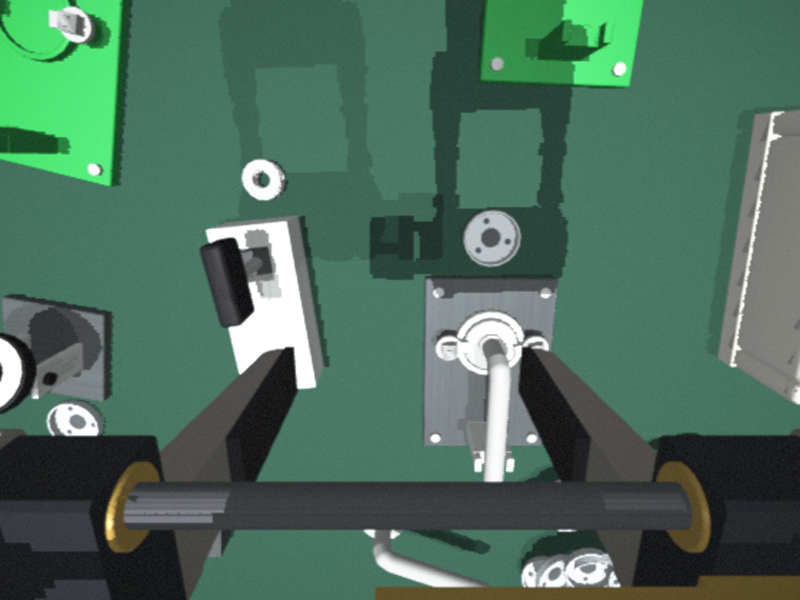

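View pics/w1.png

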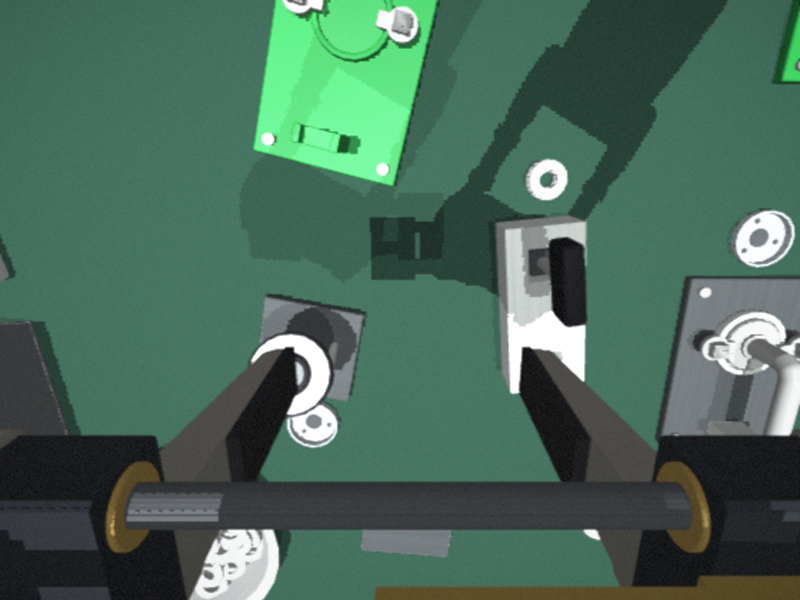

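```bash
python3 - <<'E'
from h import *
import pickle
w0,w1=[pickle.load(open(f"w{i}.pkl","rb")) for i in (0,1)]
def crop(d,x0,y0,w,h,s): return cv2.resize(d["pixels"][y0:y0+h,x0:x0+w],(w*s,h*s),interpolation=cv2.INTER_CUBIC)
a=crop(w0,290,188,100,75,4); b=crop(w0,140,148,100,75,4); c=crop(w1,340,148,100,75,4); e=crop(w1,165,205,100,75,4)
cv2.imwrite("pics/crops.png",np.vstack([np.hstack([a,b]),np.hstack([c,e])]))
E
```

```text
(no output)
```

View pics/crops.png

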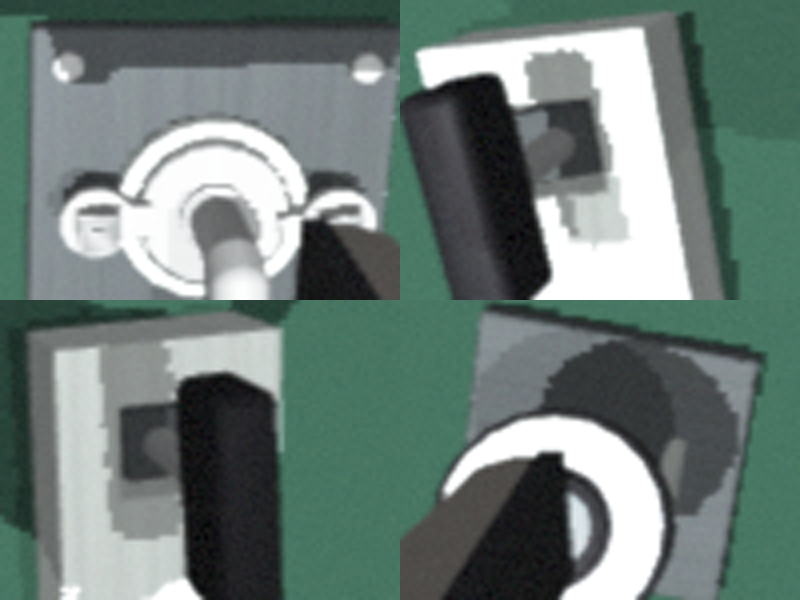

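```bash
python3 - <<'E'
from h import *
import pickle
from scipy.optimize import minimize
w0,w1,tp=[pickle.load(open(f"{n}.pkl","rb")) for n in ("w0","w1","top0")]
P=lambda d,ox,oy,pts,z: px2w(d,[[ox+X/4-.375,oy+Y/4-.375] for X,Y in pts],z)
n=P(w0,290,188,[(32,25),(397,25)],.012); print("nest corners",n.round(4).tolist())
print("ring",P(w0,290,188,[(213,208)],.022).round(4),"heads",P(w0,290,188,[(96,222),(340,217)],.032).round(4).tolist())
print("stand w0",P(w0,140,148,[(17,50),(243,28),(292,300)],.045).round(4).tolist())
print("hole w0",P(w0,140,148,[(188,100),(204,178)],.045).round(4).tolist())
print("stand w1",P(w1,340,148,[(53,50),(281,30),(62,300)],.045).round(4).tolist())
print("hole w1",P(w1,340,148,[(120,108),(120,180)],.045).round(4).tolist())
print("ring",P(w1,165,205,[(156,230),(175,215)],.096).round(4).tolist())
# key grip box fit
views=[]
for d,(x0,y0,x1,y1) in ((w0,(135,160,182,232)),(w1,(378,160,420,232))):
    m=np.zeros((420,560),np.uint8); m[y0:y1,x0:x1]=(d["pixels"][y0:y1,x0:x1].max(2)<45)
    nn,l,st,_=cv2.connectedComponentsWithStats(m); k=1+np.argmax(st[1:,4]); m=(l==k).astype(np.uint8); print(st[k])
    views.append((d,cv2.resize(m*255,None,fx=4,fy=4,interpolation=cv2.INTER_LINEAR)>127))
def cost(q,both=True):
    c,s=np.cos(q[2]),np.sin(q[2]); R=np.array([[c,-s],[s,c]]); e=0
    for d,m in views if both is True else [views[both]]:
        pts=[[*(R@[sx*.032,sy*.009]+q[:2]),z] for sx in(-1,1) for sy in(-1,1) for z in(.085,.121)]
        h=cv2.convexHull(((proj(d,pts)+.5)*4-.5).round().astype(np.int32)); g=np.zeros(m.shape,np.uint8); cv2.fillConvexPoly(g,h,1)
        e+=(g.astype(bool)^m).sum()/m.sum()
    return e
for b in (True,0,1):
  r=minimize(cost,[.463,.004,.08],args=(b,),method="Nelder-Mead",options=dict(initial_simplex=[[.463,.004,.08],[.475,.004,.08],[.463,.014,.08],[.463,.004,.25]]))
  print(b,r.x.round(4),r.fun)
E
```

```text
nest corners [[0.4878, 0.1577, 0.012], [0.4878, 0.2846, 0.012]]
ring [[0.5523 0.2223 0.022 ]] heads [[0.5533, 0.1799, 0.032], [0.5514, 0.2646, 0.032]]
stand w0 [[0.4361, -0.0353, 0.045], [0.4292, 0.0354, 0.045], [0.5184, 0.0447, 0.045]]
hole w0 [[0.4517, 0.0164, 0.045], [0.477, 0.0192, 0.045]]
stand w1 [[0.4362, -0.0351, 0.045], [0.4299, 0.0351, 0.045], [0.5187, -0.0269, 0.045]]
hole w1 [[0.4545, -0.0128, 0.045], [0.4779, -0.011, 0.045]]
ring [[0.5507, -0.2167, 0.096], [0.5457, -0.2107, 0.096]]
[143 167  34  59 682]
[ 384  167   26   61 1300]
True [0.4688 0.0038 0.1612] 2.036049724944311
0 [ 0.4676  0.0109 -0.1131] 1.6414558122478915
1 [0.4652 0.0017 0.2272] 0.28016910069177553
```

```bash
python3 - <<'E'
from h import *
import pickle
from scipy.optimize import minimize
w0,w1=[pickle.load(open(f"{n}.pkl","rb")) for n in ("w0","w1")]
for T in (55,65,75):
  views=[]
  for d,(x0,y0,x1,y1) in ((w0,(135,160,182,232)),(w1,(384,160,410,232))):
    m=np.zeros((420,560),np.uint8); m[y0:y1,x0:x1]=(d["pixels"][y0:y1,x0:x1].max(2)<T)
    m=cv2.morphologyEx(m,cv2.MORPH_OPEN,np.ones((5,5)))
    nn,l,st,_=cv2.connectedComponentsWithStats(m); k=1+np.argmax(st[1:,4]); m=(l==k).astype(np.uint8); print(st[k])
    views.append((d,cv2.resize(m*255,None,fx=4,fy=4,interpolation=cv2.INTER_LINEAR)>127))
  def cost(q,sel=(0,1)):
    c,s=np.cos(q[2]),np.sin(q[2]); R=np.array([[c,-s],[s,c]]); e=0
    for d,m in [views[i] for i in sel]:
        pts=[[*(R@[sx*.032,sy*.009]+q[:2]),z] for sx in(-1,1) for sy in(-1,1) for z in(.085,.121)]
        h=cv2.convexHull(((proj(d,pts)+.5)*4-.5).round().astype(np.int32)); g=np.zeros(m.shape,np.uint8); cv2.fillConvexPoly(g,h,1)
        e+=(g.astype(bool)^m).sum()/m.sum()
    return e
  for b in ((0,1),(0,),(1,)):
    r=minimize(cost,[.463,.004,.08],args=(b,),method="Nelder-Mead",options=dict(initial_simplex=[[.463,.004,.08],[.475,.004,.08],[.463,.014,.08],[.463,.004,.25]]))
    print(T,b,r.x.round(4),r.fun)
E
```

```text
[153 167  24  56 707]
[ 384  167   26   61 1339]
55 (0, 1) [0.4687 0.0029 0.2358] 1.8904499826106602
55 (0,) [ 0.4663  0.0091 -0.2107] 1.455341351255748
55 (1,) [0.4674 0.0021 0.2299] 0.23594771241830065
[152 167  25  57 761]
[ 384  167   26   61 1354]
65 (0, 1) [0.4683 0.0032 0.2231] 1.6981219024696494
65 (0,) [ 0.4669  0.0111 -0.081 ] 1.3369208018402892
65 (1,) [0.4667 0.0024 0.2514] 0.22797783933518007
[150 167  27  57 824]
[ 384  167   26   61 1374]
75 (0, 1) [0.4677 0.0028 0.2365] 1.4896930027435618
75 (0,) [ 0.4667  0.0106 -0.0364] 1.166843702579666
75 (1,) [0.4686 0.0032 0.2359] 0.2054140127388535
```

```bash
python3 - <<'E'
from h import *
import pickle
w0,w1=[pickle.load(open(f"{n}.pkl","rb")) for n in ("w0","w1")]
P=lambda d,ox,oy,pts,z: px2w(d,[[ox+X/4-.375,oy+Y/4-.375] for X,Y in pts],z)
for nm,q in (("w1 -y",P(w1,340,148,[(180,85),(187,290)],.085)),("w1 +y",P(w1,340,148,[(275,100),(277,290)],.121)),
  ("w0 +y",P(w0,140,148,[(103,90),(150,270)],.085)),("w0 -y",P(w0,140,148,[(5,105),(40,295)],.121))):
  print(nm,q.round(4).tolist(),np.arctan2(*(q[1]-q[0])[[1,0]]).round(3))
for d,o in ((w0,(140,148)),(w1,(340,148))):
  for yaw in (.1,.2):
    c,s=np.cos(yaw),np.sin(yaw); R=np.array([[c,-s],[s,c]])
    pts=[[*(R@[sx*.032,sy*.009]+[.4675,.003]),z] for z in(.085,.121) for sx in(-1,1) for sy in(-1,1) ]
    print(yaw,((proj(d,pts)-o)*4+1.5).round().astype(int).tolist())
m=cv2.resize(w1["pixels"][160:240,375:425],None,fx=6,fy=6,interpolation=cv2.INTER_CUBIC);n=cv2.resize(w0["pixels"][160:240,130:190],None,fx=6,fy=6,interpolation=cv2.INTER_CUBIC)
cv2.imwrite("pics/key.png",np.clip(np.hstack([n,m]).astype(float)*2.5,0,255).astype(np.uint8))
E
```

```text
w1 -y [[0.44, -0.0073, 0.085], [0.5012, 0.0005, 0.085]] 0.126
w1 +y [[0.4374, 0.0058, 0.121], [0.4885, 0.0122, 0.121]] 0.125
w0 +y [[0.4413, 0.0052, 0.085], [0.4947, 0.0131, 0.085]] 0.148
w0 -y [[0.4386, -0.0065, 0.121], [0.4898, -0.004, 0.121]] 0.05
0.1 [[50, 73], [113, 67], [98, 288], [158, 282], [-6, 97], [63, 90], [49, 332], [115, 326]]
0.2 [[40, 78], [101, 65], [109, 289], [168, 278], [-18, 102], [50, 89], [62, 333], [126, 321]]
0.1 [[174, 73], [239, 67], [176, 287], [237, 281], [216, 97], [288, 90], [216, 331], [284, 325]]
0.2 [[163, 78], [227, 65], [187, 288], [248, 277], [204, 102], [275, 88], [228, 332], [295, 320]]
```

View pics/key.png

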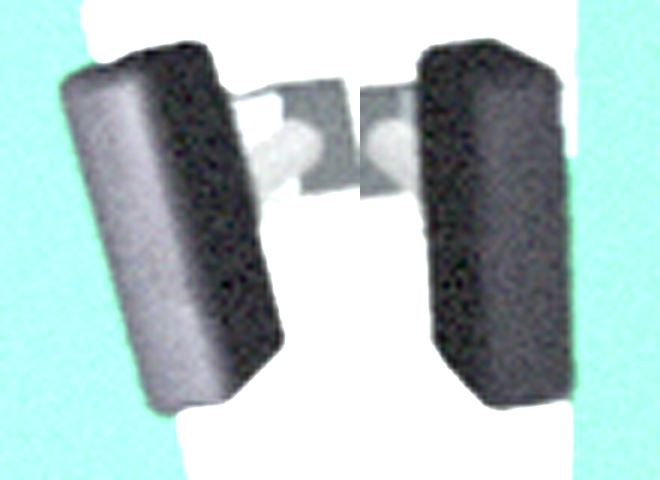

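```bash
python3 - <<'E'
from h import *
K=np.array([.4675,.0027]); psi=.12
bot.set_gripper(.6)
bot.goto([*K,.20],down(psi)); bot.line_to([*K,.086],max_speed=.1)
print(bot.current_contact_force())
bot.set_gripper(0,50); print("opening",bot.current_opening()*92,bot.current_grip_force(),bot.current_contact_force())
bot.line_to([*K,.186],max_speed=.12)
R=np.array([.5533,.1799])
bot.line_to([*R,.186],down(.14),max_speed=.2); bot.line_to([*R,.130],max_speed=.12); bot.hold(.2)
print(bot.current_opening()*92,bot.current_contact_force(),bot.current_joints(),bot.current_clock())
s=bot.read_camera("side");w=bot.read_camera("wrist");t=bot.read_camera("top")
import pickle; pickle.dump((s,w,t),open("hov.pkl","wb"))
u,v=proj(s,[*R,.06])[0].astype(int); a,b=proj(t,[*R,.05])[0].astype(int)
A=cv2.resize(s["pixels"][v-50:v+50,u-66:u+67],(800,600),interpolation=cv2.INTER_CUBIC)
B=cv2.resize(w["pixels"],(400,300)); cv2.imwrite("pics/hov.png",A); cv2.imwrite("pics/hovw.png",w["pixels"]);print(u,v,proj(s,[[*R,.046],[*R,.054]]))
E
```

```text
[ 0.73940683  0.11627632 -0.99672764]
opening 17.368330757082756 49.98969554901123 [0.81627421 0.56124613 0.10654979]
17.536605819256224 [-0.20344431 -0.33622466 -1.06809471] [1.06767886e-01 2.51693045e-01 1.65944262e+00 8.62365794e-06
 1.22826211e+00 1.53757348e+00] 11.875
233 270 [[233.77853985 273.89022259]
 [233.56719614 271.72074642]]
```

View pics/hov.png

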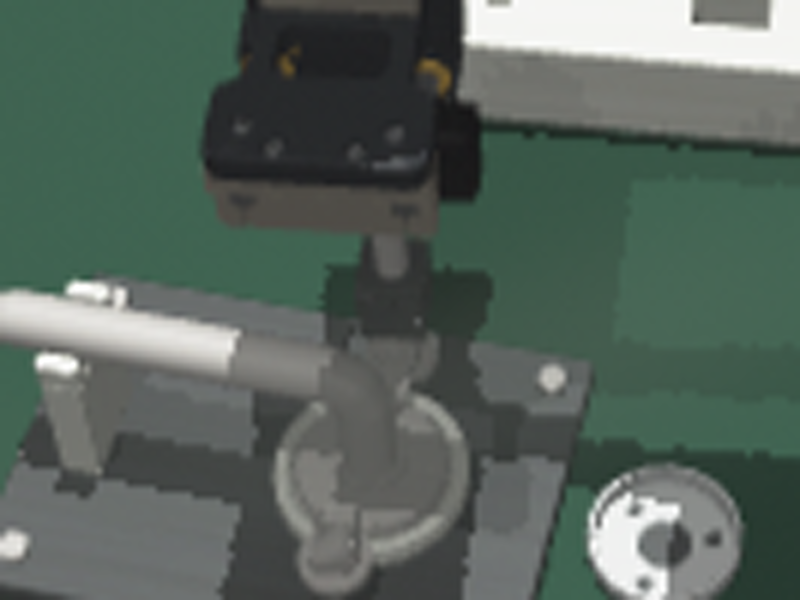

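```bash
cat >> h.py <<'E'
def descend(xy,z0,z1,lim=12,step=.003):
    """lower in steps; stop when pushed up by more than lim"""
    z=z0
    while z>z1+1e-6:
        z=max(z-step,z1); bot.line_to([*xy,z],max_speed=.06)
        f=bot.current_contact_force()
        if f[2]>lim: print("blocked",z,f.round(1)); return z
    print("down",z,bot.current_contact_force().round(1)); return z
E
python3 - <<'E'
from h import *
R=np.array([.5533,.1799])
f0=bot.current_contact_force()
z=descend(R,.124,.108)
print(bot.current_contact_force().round(1),bot.current_ft_torque().round(2),bot.current_opening()*92,bot.current_clock())
E
```

```text
down 0.108 [ 0.2  0.5 -1.3]
[ 0.2  0.5 -1.3] [-0.05  0.08 -0.01] 17.52125916419972 13.575
```

```bash
python3 - <<'E'
from h import *
R=np.array([.5533,.1799])
for a in (.4,.8,1.2,1.64):
    bot.line_to([*R,.1085],down(a),max_speed=.05) if 0 else bot.goto([*R,.1085],down(a))
    print(a,bot.current_contact_force().round(1),bot.current_ft_torque().round(2),bot.current_opening()*92,bot.current_clock())
bot.goto([*R,.1085],down(1.52)); print(bot.current_ft_torque().round(2),bot.current_contact_force().round(1))
bot.line_to([*R,.176],max_speed=.12)
print(bot.current_contact_force().round(1),bot.current_opening()*92)
s=bot.read_camera("side");t=bot.read_camera("top"); u,v=proj(s,[*R,.06])[0].astype(int)
cv2.imwrite("pics/t1.png",cv2.resize(s["pixels"][v-50:v+50,u-66:u+67],(800,600),interpolation=cv2.INTER_CUBIC)); print(bot.current_clock())
E
```

```text
0.4 [ 0.8 -0.7 -3.6] [ 0.1  -0.26 -0.01] 17.662141143260136 13.9333
0.8 [ 2.1  0.9 -3.6] [-0.1  -0.51  0.01] 17.65850006361174 14.4
1.2 [ 3.3  0.2 -4.4] [-0.13 -0.77 -0.02] 17.67032300771427 14.8667
1.64 [ 4.9  0.1 -5.3] [-0.15 -1.19 -0.04] 18.027866295720116 15.3667
[ 0.02 -0.74  0.02] [ 2.8 -0.5 -2.2]
[ 0.6  0.5 -2.8] 17.72355268631475
16.425
```

View pics/t1.png

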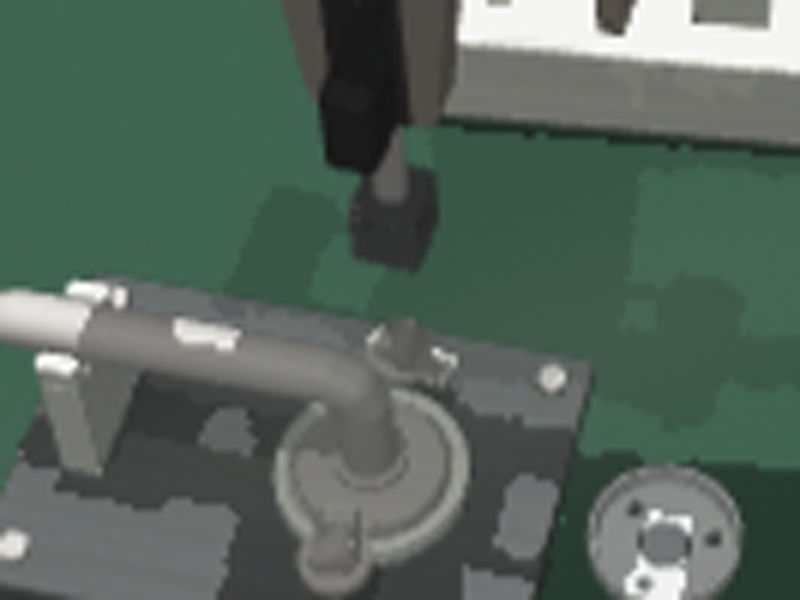

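```bash
python3 - <<'E'
from h import *
import pickle
s=pickle.load(open("hov.pkl","rb"))[0]; R=np.array([.5533,.1799]); o=np.array([233-66,270-50])
print("center",(proj(s,[*R,.032])-o)*6)
for f in (0.0,1.0,1.2,1.4,1.6):
    t=np.array([-np.sin(f),np.cos(f)]); n=np.array([-t[1],t[0]])
    print(f,((proj(s,[[*(R+.02*t+k*.006*n),.032] for k in (-1,1)])-o)*6).round().tolist())
t=bot.read_camera("top");a,b=proj(t,[*R,.04])[0]; print(a,b)
E
```

```text
center [[402.85317259 345.73922407]]
0.0 [[371.0, 390.0], [405.0, 396.0]]
1.0 [[429.0, 390.0], [454.0, 369.0]]
1.2 [[439.0, 384.0], [459.0, 360.0]]
1.4 [[447.0, 377.0], [461.0, 350.0]]
1.6 [[454.0, 368.0], [462.0, 340.0]]
215.3996164114492 184.7224273867275
```

```bash
python3 - <<'E'
from h import *
R=np.array([.5533,.1799]); L=np.array([.5514,.2640])
bot.goto([*R,.13],down(1.40)); z=descend(R,.124,.1085)
if z<.11:
    bot.goto([*R,.1085],down(1.82)); print(bot.current_contact_force().round(1),bot.current_ft_torque().round(2))
    bot.goto([*R,.1085],down(1.70)); bot.line_to([*R,.186],max_speed=.15)
    bot.line_to([*L,.186],down(1.70),max_speed=.15); bot.line_to([*L,.13]); z=descend(L,.124,.1085)
    if z<.11:
        for a in (2.1,2.5,2.9,3.37):
            bot.goto([*L,.1085],down(a)); print(a,bot.current_contact_force().round(1),bot.current_ft_torque().round(2),bot.current_opening()*92)
        bot.goto([*L,.1085],down(3.25)); bot.line_to([*L,.20],max_speed=.15)
        bot.goto([.4675,.0033,.20],down(np.pi+.10))
print(bot.current_clock(),bot.current_opening()*92)
s=bot.read_camera("side");u,v=proj(s,[.552,.22,.04])[0].astype(int);a,b=proj(s,[.4675,.0033,.09])[0].astype(int)
cr=lambda u,v:cv2.resize(s["pixels"][v-50:v+50,u-33:u+34],(400,600),interpolation=cv2.INTER_CUBIC)
cv2.imwrite("pics/t2.png",np.hstack([cr(u,v),cr(a,b)])); print(u,v,a,b)
o=np.array([u-33,v-50])
for C,g in ((R,0),(L,np.pi)):
  for f in (1.0,1.2,1.4,1.6,1.8):
    f+=g;t=np.array([-np.sin(f),np.cos(f)]); n=np.array([-t[1],t[0]])
    print(round(f-g,1),((proj(s,[[*(C+.02*t+k*.006*n),.032] for k in (-1,1)])-o)*6).round().tolist())
E
```

```text
down 0.1085 [-0.3 -0.7 -2.1]
[ 2.9 -0.5 -2.4] [-0.14 -0.67 -0.02]
down 0.1085 [ 5.6  0.9 -0.9]
2.1 [ 7.  -0.1 -2. ] [ 0.07 -1.92 -0.07] 17.79909485502323
2.5 [ 7.5  1.1 -3. ] [ 0.18 -2.08 -0.08] 17.534536355494836
2.9 [ 7.6  0.7 -3.5] [ 0.36 -2.07 -0.02] 18.05981815071344
3.37 [ 7.8  0.5 -2.8] [ 0.33 -1.96 -0.04] 17.940652423917722
26.5083 17.766625292624447
229 291 289 205
1.0 [[255.0, 264.0], [280.0, 243.0]]
1.2 [[265.0, 258.0], [285.0, 234.0]]
1.4 [[273.0, 251.0], [287.0, 224.0]]
1.6 [[280.0, 242.0], [288.0, 214.0]]
1.8 [[285.0, 233.0], [286.0, 205.0]]
1.0 [[143.0, 379.0], [116.0, 402.0]]
1.2 [[132.0, 385.0], [110.0, 412.0]]
1.4 [[123.0, 393.0], [107.0, 423.0]]
1.6 [[115.0, 402.0], [106.0, 434.0]]
1.8 [[110.0, 413.0], [108.0, 445.0]]
```

View pics/t2.png

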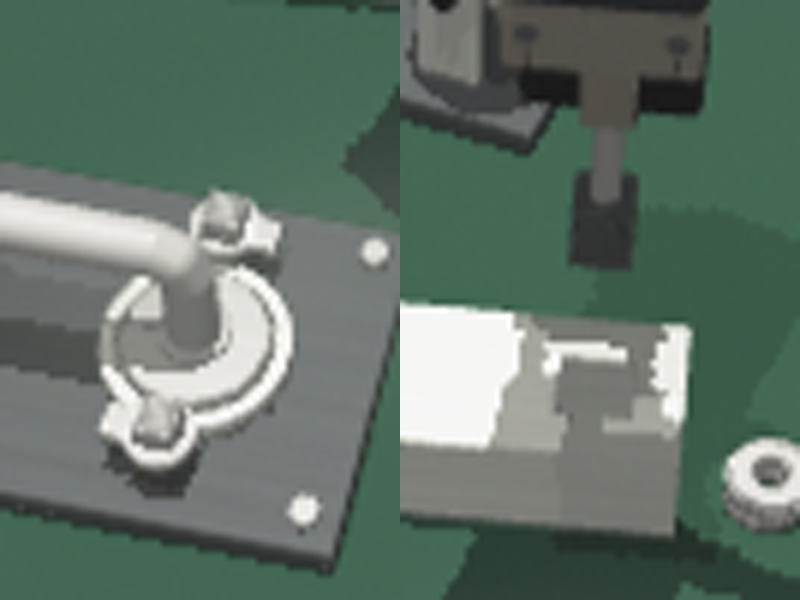

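```bash
python3 - <<'E'
from h import *
K=np.array([.4672,.0030])
bot.line_to([*K,.128],max_speed=.15); z=descend(K,.128,.088,lim=8,step=.005)
print(bot.current_contact_force().round(1),bot.current_clock())
if z<.09:
    bot.set_gripper(.5); bot.hold(.2); print(bot.current_contact_force().round(1))
    bot.line_to([*K,.22],max_speed=.2); bot.hold(.2)
    w=bot.read_camera("side"); import pickle; pickle.dump(w,open("back.pkl","wb")); print(bot.current_clock())
E
```

```text
down 0.088 [-0.4  1.1 -1.3]
[-0.4  1.1 -1.3] 29.1917
[-0.1  0.1 -0.3]
31.0333
```

```bash
python3 - <<'E'
from h import *
import pickle
a=pickle.load(open("side0.pkl","rb")); b=pickle.load(open("back.pkl","rb"))
P=proj(b,[.4675,.003,.103])[0].astype(int); 
for d in (a,b):
    m=d["pixels"][P[1]-25:P[1]+20,P[0]-30:P[0]+30].max(2)<40; ys,xs=np.nonzero(m); print("key dark blob",len(xs),xs.mean().round(1),ys.mean().round(1),xs.min(),xs.max(),ys.min(),ys.max())
bot.goto([.41,-.22,.27],down(0)); bot.hold(.3)
d=bot.read_camera("wrist"); pickle.dump(d,open("w2.pkl","wb"))
u,v=proj(d,[.55,-.22,.05])[0].astype(int); x0,y0=u-80,max(v-60,0); print(x0,y0,bot.current_joints().round(2),bot.current_clock())
A=cv2.resize(d["pixels"][y0:y0+120,x0:x0+100],(500,600),interpolation=cv2.INTER_CUBIC) 
A=cv2.resize(d["pixels"][y0:y0+120,x0:x0+160],(800,600),interpolation=cv2.INTER_CUBIC)
cv2.imwrite("pics/cam.png",A)
E
```

```text
key dark blob 259 30.3 28.4 17 44 23 33
key dark blob 382 30.5 26.0 17 44 19 33
205 0 [-0.75 -0.17  1.81 -0.    1.5   0.82] 33.7167
```

View pics/cam.png

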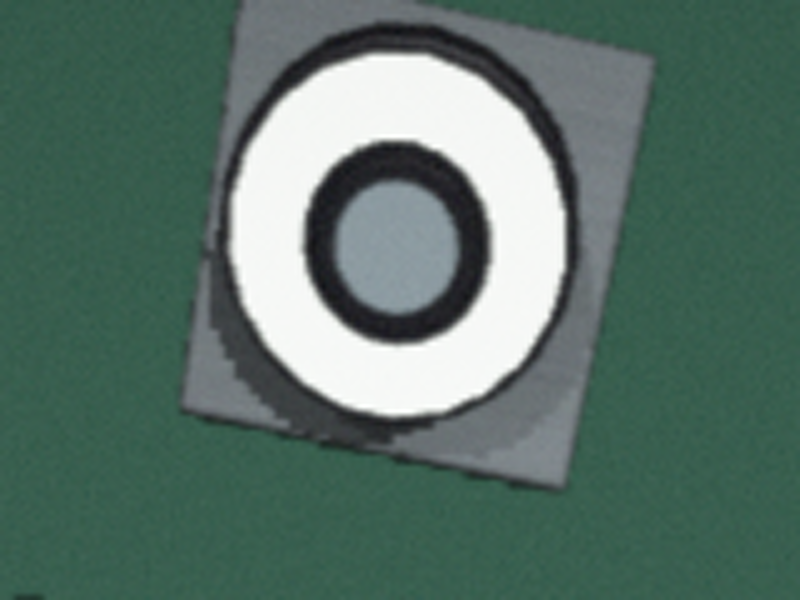

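```bash
cat >> h.py <<'E'
def target(lens,yaw,dist=.1,g=(.027,0,.041)):
    C=Ro.from_euler("zy",[yaw,-np.deg2rad(25)]).as_matrix()   # columns: camera x,y,z
    xh,zh=C[:,1],C[:,2]; yh=np.cross(zh,xh); H=np.c_[xh,yh,zh]
    return lens+dist*zh+H@np.array(g), Ro.from_matrix(np.c_[xh,-yh,-zh]).as_rotvec(), C
E
python3 - <<'E'
from h import *
import pickle
d=pickle.load(open("w2.pkl","rb")); P=lambda pts,z: px2w(d,[[205+X/5-.4,Y/5-.4] for X,Y in pts],z)
lens=P([(397,247)],.096)[0]; e=P([(655,58),(565,488),(183,408)],.006)
yaw1=np.arctan2(-(e[2]-e[1])[0],(e[2]-e[1])[1]); yaw2=np.arctan2(*(e[0]-e[1])[[1,0]])
print(lens,e.round(4).tolist(),yaw1,yaw2)
yaw=(yaw1+yaw2)/2; p,r,C=target(lens,yaw); print("target",p,C.round(3).tolist(),bot.inverse_kinematics(p,r))
pickle.dump((lens,yaw),open("lens.pkl","wb"))
n=np.array([.5523,.2222]); psi=.01; g=n+.027*np.array([np.cos(psi),np.sin(psi)])
bot.set_gripper(.4); bot.goto([*g,.19],down(psi)); bot.line_to([*g,.10],max_speed=.15)
z=descend(g,.10,.058,step=.014,lim=4)
if z<.06:
    bot.set_gripper(0,60); bot.hold(.2); print(bot.current_opening()*92,bot.current_grip_force(),bot.current_contact_force().round(1))
print(bot.current_clock(),bot.current_joints().round(2))
E
```

```text
[ 0.55003039 -0.21884209  0.096     ] [[0.6061, -0.2804, 0.006], [0.5084, -0.2617, 0.006], [0.5277, -0.1639, 0.006]] -0.19412606288549628 -0.18882839630964462
target [ 0.49509814 -0.19233553  0.22596096] [[0.89, 0.172, -0.423], [-0.19, 0.982, -0.0], [0.415, 0.08, 0.906]] [-0.79070999 -0.28943593  2.06003096  0.34755822  1.08013624 -0.71917296]
down 0.05800000000000001 [0.1 0.6 0.7]
17.918902791168613 59.990281067584874 [ 0.2  0.4 -0. ]
38.3417 [ 0.17  0.43  1.59 -0.    1.12  1.73]
```

```bash
sed -i 's/from_euler("zy"/from_euler("ZY"/' h.py; python3 - <<'E'
from h import *
import pickle
lens,yaw=pickle.load(open("lens.pkl","rb")); p,r,C=target(lens,yaw); print(p,C.round(3).tolist())
q=bot.current_ee_pos()
bot.line_to([q[0],q[1],.10],max_speed=.06); print(bot.current_contact_force().round(1),bot.current_opening()*92)
bot.line_to([q[0],q[1],.25],max_speed=.12); print(bot.current_contact_force().round(1),bot.current_ft_torque().round(2))
v=p+.06*C[:,2]; j=bot.inverse_kinematics(v,r); print(j,bot.current_joints())
s=bot.read_camera("side"); cv2.imwrite("pics/lift.png",s["pixels"])
if j is not None:
    bot.goto([.50,.02,.29],down(.7)); bot.goto(v,r); bot.hold(.2); bot.line_to(p,max_speed=.05); bot.hold(.5)
    print(bot.current_ee_pos()-p,bot.current_contact_force().round(1),bot.current_opening()*92)
for n in ("side","top"):
    s=bot.read_camera(n); pickle.dump(s,open(f"fin_{n}.pkl","wb")); cv2.imwrite(f"pics/fin_{n}.png",s["pixels"])
print(bot.current_clock())
E
```

```text
[ 0.49666861 -0.18099516  0.2237894 ] [[0.89, 0.19, -0.415], [-0.172, 0.982, 0.08], [0.423, -0.0, 0.906]]
[-0.5  0.3 -4.3] 17.97802967938386
[ 0.2 -0.1 -3.3] [-0.03  0.15 -0.  ]
[-0.7481659  -0.44382209  2.06977479  0.24711986  1.15028801 -0.61617997] [ 1.72100481e-01  2.56076847e-01  1.41661355e+00 -1.75864754e-07
  1.47102732e+00  1.73292465e+00]
[-2.44803642e-06 -1.57267366e-06  2.43286094e-05] [-0.2 -0.6 -3.3] 17.570153418264095
44.9667
```

```bash
python3 - <<'E'
from h import *
import pickle
lens,yaw=pickle.load(open("lens.pkl","rb")); p,r,C=target(lens,yaw)
H=np.c_[C[:,1],np.cross(C[:,2],C[:,1]),C[:,2]]; W=lambda x,y,z: lens+.1*C[:,2]+H@np.array([x,y,z])
for n in ("top","side"):
    f=pickle.load(open(f"fin_{n}.pkl","rb")); o=pickle.load(open(f"{n}0.pkl","rb"))
    A,B=proj(f,[W(.04,0,.058),W(.13,0,.058)]); L=np.linalg.norm(B-A); t=(B-A)/L; m=np.array([-t[1],t[0]])
    # rectified strip along the predicted lever: columns along (mm/1.5), rows across
    sc=L/90; us=np.arange(0,111,5)*sc; vs=np.arange(-24,25,3)*sc
    mx=(A[0]+us[None]*t[0]+vs[:,None]*m[0]).astype(np.float32); my=(A[1]+us[None]*t[1]+vs[:,None]*m[1]).astype(np.float32)
    g=cv2.remap(f["pixels"].min(2),mx,my,cv2.INTER_LINEAR)
    print(n,A.round(1),B.round(1),"px/mm",sc.round(2)); 
    for v,row in zip(range(-24,25,3),g): print(f"{v:4d}",*(f"{x:3d}" for x in row))
    c=proj(f,[W(0,0,0)]); print("rose centre",c)
E
```

```text
top [353.  191.5] [314.8 184.2] px/mm 0.43
 -24  69  66  56  51  50  49  49  49  49  46  48  48  48  49  48  48  62  64  64  64  64  65  65
 -21  67  64  53  51  50  48  49  48  49  48  48  48  48  47  48  52  59  64  65  64  64  64  64
 -18  65  61  51  57  56  55  50  48  49  51  48  49  49  50  54  54  61  64  64  64  64  64  64
 -15  62  57  54  63  62  66  60  58  60  60  58  57  57  60  63  60  63  63  64  64  63  63  65
 -12  59  55  65  71  79  87  66  73  74  69  76  69  74  70  69  75  66  71  64  63  63  64  64
  -9  54  58  73  89  92  93  87 114 121 120 121 119 120 118 117 117 116 113  69  64  64  64  65
  -6  54  55  62  96 101 103 105 157 159 158 160 158 157 159 156 158 157 153 108  64  64  64  64
  -3  58  53  58  98 115 113 114 198 195 197 195 195 196 193 194 192 194 184 136  65  64  63  64
   0  56  49  59 105 118 116 165 217 214 218 214 219 216 214 217 214 219 199 146  64  63  63  64
   3  52  48  60 151 120 109 177 190 189 193 188 195 191 191 194 190 195 184 141  63  63  63  64
   6  53  48  57 141 126 100 147 157 155 151 161 152 154 154 153 159 154 150  95  64  6
[... 1667 characters left out ...]
 213 225 224 225 225 225 225 225 225 224 225 234 216 175 128  88 146 241 237
   9 127 151 150 129 209 224 224 224 224 224 224 224 224 224 225 225 211 177 130  85 154 241 236
  12 128 209 164 130 199 211 218 219 220 215 220 217 218 219 218 218 204 173 122  73 117 240 243
  15 110 112 128 111 156 176 196 203 180 170 194 175 177 173 174 180 169 151  88  69 123 239 243
  18  54  58  59  62 160 184 190 160 116 107 106  93  96  98  99  94  92  90  72  68  93 238 243
  21  59  60  61  86 176 191 192 154  99  97  87  71  69  67  68  71  69  69  67  67  66 227 243
  24  71  72  71 102 185 192 192 137  98  95  80  68  67  67  67  67  67  67  68  67  74 182 242
rose centre [[290.35389396 113.10059122]]
```

```bash
python3 -c "
from workcell import bot
print(bot.current_grip_force(),abs(bot.current_joint_vel()).max(),bot.current_clock()); print(bot.job_done())"
```

```text
59.985817732194846 0.001597189174045236 44.9667
the job is handed in; nothing more can be done
None
```

I turned both clips off the rose with the key, put the key back in its hole, and handed the job in at about 45 s with the handle held still in front of the camera. The lever's line and tip matched the planned pose to about 3 mm in the last images. The rose itself was not visible there, so its squareness to the lens is unchecked, and no verdict came back.

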